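# Load the last carrier and close its bail

## Robot

A 7-joint arm with a two-finger parallel gripper is mounted at the origin on the work surface. World frame = base frame: x ahead of the robot, y to its left, z up, the work surface at z = 0. Lengths are in m, angles in degrees, forces in N, time in s.
With the tool pointing down it reaches from about 0.425 to 0.875 m from the base axis. Payload 4.7 kg.
Tool frame: the origin (TCP) lies at the very end of the fingers, on their centre line; the grasp point (between the pads) lies env.grip_point_offset behind it (env.grip_point_offset is the distance from the TCP to the grasp point, in m); z points along the fingers, y is the direction in which the jaws open and shut (so a half turn about z gives the same grasp; the last joint's range is limited). The gripper opens to 87 mm and grips with 3 to 60 N. Pads are 19 mm wide; open, the fingers measure 117 mm over their backs; the gripper's body (75 mm by 190 mm) begins 51 mm behind the grasp point.
Start: joints at [65.036, 18.392, -4.016, 83.108, 1.295, 78.541, -3.26], TCP at [0.283, -0.585, 0.223] pointing down, gripper open.
Joint ranges: [-163.93, 163.93], [-17.29, 119.83], [-79.2, 71.16], [3.27, 140.29], [-89.18, 269.18], [5.43, 117.66], [-154.24, 154.24]. Speed limits (degrees/s): [147.25, 147.25, 180, 180, 180, 180, 180].

## Interface

Orientations are given as [roll, pitch, yaw] about the fixed x, y, z axes, in that order (R = Rz(yaw) Ry(pitch) Rx(roll)).
In Python, from cell import env gives the robot as it stands.
- The arm moves only by the tool send_rows, never from a script. Its argument "plan" is a list of rows, each a list of 7 numbers: the finger opening in mm, from 0 to 87, then the shift along the tool's x, y, z in mm, then the turn, a rotation vector about the tool's x, y, z in rad. A call has 1 to 12 rows; each row shifts and turns the commanded pose from where the row before left it, along the tool's axes as they then stand; what a row does not reach is not made up. A row lasts 1/10 s, in which the tool goes at most 50 mm and 8.59 degrees, less where a joint would pass 70% of its speed; a pose out of reach is approached as far as the arm can. A call is refused whole if a number of a shift passes 50 or a number of a turn 0.15, either way. A call with a gripper value outside its range is refused whole. The fingers move at their own pace and stop on an object; "grip_force" is the grip in N (left out, the last holds). Time passes only in rows, so rows that do not move let the fingers close. It gives the time, the measured TCP pose, the force and the opening at its end, in the units of the state.
- env.get_obs(): the state, without advancing time (a new reading comes with each control period).
- env.read_camera(name): name is "scene" or "top" or "wrist"; returns the picture (384x512x3 uint8, red, green, blue); there is no depth.
- env.get_calibration(name): a dict with "fx", "fy", "cx", "cy" (pixels), "extrinsics" (4x4, takes a point from camera to world coordinates). Camera axes: x right, y down, z forward; pixel columns grow to the right and rows downward; lengths in m; the calibration is good to about 2 mm. A picture is of the moment at which its call begins: read the wrist's pose just before it. get_calibration takes no time and is no camera call; for the wrist camera it gives the pose at the moment of the call.
- env.sign_off(): hands the job in, once; it reports no verdict.
Trained networks look in the newest picture that a camera, given by its name, has taken for a name from the list of things; names that differ only in an ending like _2 or _b are one class to them, and where a whole thing is asked for, a point or a joint stands for the part that bears it (a point fixed in the world has none). Each returns a list of dicts, best first, with "confidence" (0 to 1); they miss things now and then, are a little off and sometimes report something else, mostly with a low value. They report only what shows in the picture. A call takes as long as a camera call.
- env.regions_of(camera, query): "region" (384x512 bool, what is visible of it) and "rect" ([left, top, right, bottom] in pixels, round what is visible of it).
The state is a dict: "time_s": time; "qpos": joint angles; "joint_velocities": joint speeds; "effort": joint torques, N m; "tool_pos": TCP position; "tool_rot": TCP orientation; "force": force on the tool from outside, world axes, zero at the start; "wrist_torque": the same for the moment, N m; "grip_width": finger opening in m.
Only numpy, scipy, OpenCV 4.12 (cv2) and the standard library are available. Lean on these libraries where they do the work, as an engineer would, in place of code of your own. Each camera call takes 0.05 s, during which the arm holds its last target. There are 200 camera calls.

## Task

One berth of the shoe-last carrier is vacant. Take the last of the same size from the bench (not the smaller one), tuck its toe under the steel bridge of the vacant berth and lower its heel behind the heel stop so that it lies flat like the other two, then swing the wire bail over the lasts and down until it rests in its catches. Leave the two lasts already loaded, the small last, the mug, the brush and the tin where they are.

Things in the scene. Friction and masses are not known exactly. Their poses are not given: they have to be found in the camera images.
- carrier: wooden carrier fixed to the bench, 178 mm (x) by 240 mm (y). Origin: centre of its underside; toe side at -x, heel side at +x. Floor 10 mm above the bench. Three berths abreast, 72 mm apart in y, each 60 mm wide between rails 12 mm high, 155.5 mm long between toe wall (inner face x -78) and heel stop (inner face x +78, 10 mm thick, 20 mm high over the floor).
- bridge (a point): middle of the free edge, underside, of the steel bridge: a 4 mm strip that overhangs the toe end of all berths from carrier x -78 to -52, its underside 38 mm over the berth floor. A last does not go in level: its toe must go under the bridge with the heel raised (15 to 30 degrees).
- berth_left (a point): left berth of the carrier as seen from the robot (left is +y): this point on the berth's floor is where the origin of a last lies when it is seated; axes as the carrier's.
- berth_mid (a point): middle berth of the carrier as seen from the robot (left is +y): this point on the berth's floor is where the origin of a last lies when it is seated; axes as the carrier's.
- berth_right (a point): right berth of the carrier as seen from the robot (left is +y): this point on the berth's floor is where the origin of a last lies when it is seated; axes as the carrier's.
- bail (a joint): angle of the wire bail about its hinge (rad): 0 = closed, crossbar in the catches over the lasts' insteps; grows as it swings up, over and down to the heel side; starts near 3.2, hanging outside the heel stop; at most 3.3. It stays where it is left (stiff hinge, about 2 N at the crossbar).
- bail_grip (a point): grip point of the bail: middle of the free end of its crossbar (10 mm round steel bar along the carrier's y), which runs out past the right-hand arm of the bail: free for gripping 20 mm either side of this point. It moves with the bail, 62 mm from the hinge axis; its own axes turn with the bail.
- bail_hinge (a point): point on the bail's hinge axis (along the carrier's y) abreast of bail_grip; carrier x +35, 40 mm above the bench. With the bail closed bail_grip lies 60 mm towards -x and 15 mm above this point.
- last_a: one of three identical yellow plastic shoe lasts (two start in the carrier, one on the bench, sole down): 150 x 50 x 66 mm, 0.17 to 0.34 kg. Origin: centre of the underside; x from toe tip (-75) to heel (+75). Grip by the cone, the block over the heel: x +4 to +67, 30 mm wide, parallel sides, z 32 to 66; heel below it 45 wide. In front the top slopes: z 48 at x +8, 34 at -25, 25 at -48, 20 at -64.
- last_b: one of three identical yellow plastic shoe lasts (two start in the carrier, one on the bench, sole down): 150 x 50 x 66 mm, 0.17 to 0.34 kg. Origin: centre of the underside; x from toe tip (-75) to heel (+75). Grip by the cone, the block over the heel: x +4 to +67, 30 mm wide, parallel sides, z 32 to 66; heel below it 45 wide. In front the top slopes: z 48 at x +8, 34 at -25, 25 at -48, 20 at -64.
- last_c: one of three identical yellow plastic shoe lasts (two start in the carrier, one on the bench, sole down): 150 x 50 x 66 mm, 0.17 to 0.34 kg. Origin: centre of the underside; x from toe tip (-75) to heel (+75). Grip by the cone, the block over the heel: x +4 to +67, 30 mm wide, parallel sides, z 32 to 66; heel below it 45 wide. In front the top slopes: z 48 at x +8, 34 at -25, 25 at -48, 20 at -64.
- small_last: a last of the same form but a smaller size, 111 mm long, 37 mm wide, 49 mm high, on the bench; origin: centre of the underside. Not wanted.
- mug: white mug, 76 mm wide, 85 mm high, on the bench; origin: centre of the underside.
- brush: glue brush, 170 mm long, lying on the bench, handle to its -x; origin: its middle, underside.
- tack_tin: round tin, 75 mm wide, 32 mm high, on the bench; origin: centre of the underside.

How it is judged:
By the outcome, as a careful person would: the job done as asked, in the order asked, and still so for the second after the job is handed in, with the robot touching nothing.
It also fails if it takes over 70 s, if anything falls off the work surface, if the arm or the gripper's body presses on something with over 40 N, if the wrist force passes 120 N, or if a joint passes its speed limit or range.

## Working session

There is one attempt and no reset: what is moved stays moved. The work goes in short steps, Python scripts to look and compute and a tool call to move; the robot and the scene stay as the last step left them, time stands still between calls to the robot, and variables do not carry over. Pictures are saved under pics/ and viewed, about 8 in all and at most 12, crops included, and the job is handed in when it is done.

Besides the shell and the picture viewer there is one more tool, called after "Request:" as name([rows], argument=value, ...), one row to a line, values as JSON. send_rows: Moves the arm, as the interface text tells. Its arguments: {"type":"object","properties":{"plan":{"type":"array"},"grip_force":{"type":"number"}},"required":["plan"]}

```bash
ls; mkdir -p pics
python3 - <<'E'
from cell import env
import cv2,numpy as np
print(env.grip_point_offset, env.get_obs())
for n in("scene","top"):
    im=env.read_camera(n); cv2.imwrite(f"pics/{n}0.png",im[:,:,::-1])
    c=env.get_calibration(n); print(n,c['fx'],c['cx'],c['cy'],np.round(c['extrinsics'],3).tolist())
    for q in("carrier","last_a","small_last","bail","mug","brush","tack_tin"):
        print(q,[(round(d['confidence'],2),d['rect']) for d in env.regions_of(n,q)])
a=cv2.imread("pics/scene0.png");b=cv2.imread("pics/top0.png")
cv2.imwrite("pics/both.png",cv2.resize(np.vstack([a,b]),None,fx=.78,fy=.78))
E
```

```text
pics
0.0187 {'time_s': 0.0, 'qpos': array([65.03610985, 18.43980814, -4.01344499, 83.17700086,  1.29502286,
       78.53967726, -3.25868148]), 'joint_velocities': array([-0.01348834, -0.13034409, -0.02186649,  0.0277528 , -0.02895428,
        0.01585166,  0.0384044 ]), 'effort': array([-1.37911562e-05, -4.91283560e+01, -4.03362829e-01, -3.12526739e+01,
       -6.37995685e-02,  4.34631889e-02,  1.62660695e-04]), 'tool_pos': array([ 0.2822995 , -0.58487039,  0.22143435]), 'tool_rot': array([-1.79888751e+02,  6.47913685e-03,  2.57730357e+01]), 'force': array([-0.44189919, -0.67700142, -0.23317745]), 'wrist_torque': array([ 0.03485078,  0.01481197, -0.00251942]), 'grip_width': 0.08685288599694706}
scene 412.1303989604679 249.80210186479218 194.5027964238426 [[-0.347, 0.809, -0.475, 1.003], [0.938, 0.291, -0.188, 0.195], [-0.014, -0.511, -0.859, 0.932], [0.0, 0.0, 0.0, 1.0]]
carrier [(0.55, [156.0, 160.8, 299.2, 264.6])]
last_a [(0.97, [223.3, 184.7, 256.7, 237.9]), (0.78, [248.2, 201.1, 279.9, 248.3]), (0.78, [135.9, 135.4, 173.6, 178.3])]
small_last [(0.95, [373.2, 196.9, 397.4, 236.3])
[... 206 characters left out ...]
.30945111141966 184.6833938793746 [[-0.004, -0.992, 0.124, 0.392], [-1.0, 0.005, 0.009, -0.014], [-0.01, -0.124, -0.992, 1.246], [0.0, 0.0, 0.0, 1.0]]
carrier [(0.97, [211.3, 137.1, 339.4, 223.9])]
last_a [(0.83, [256.9, 152.5, 275.7, 202.4]), (0.56, [366.9, 189.1, 386.2, 249.2]), (0.55, [226.6, 153.4, 247.8, 201.2])]
small_last [(0.8, [117.3, 205.3, 137.0, 252.6])]
bail [(0.74, [224.5, 152.8, 246.9, 200.9]), (0.71, [217.3, 139.5, 337.5, 152.8])]
mug [(0.95, [118.1, 118.9, 166.3, 153.7]), (0.18, [247.8, 242.0, 278.3, 273.4])]
brush [(0.78, [394.2, 114.7, 413.3, 183.0])]
tack_tin [(0.59, [248.4, 246.4, 278.8, 272.1]), (0.48, [216.1, 136.6, 341.0, 224.3]), (0.38, [366.0, 191.9, 387.3, 249.7])]
```

View pics/top0.png

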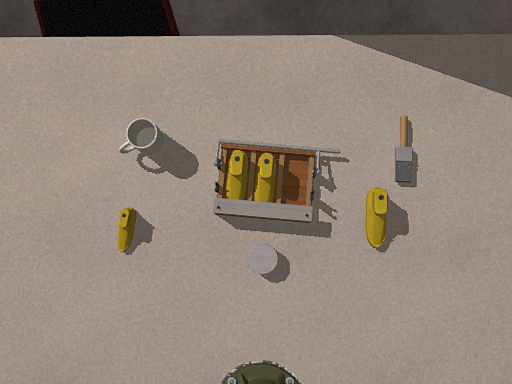

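View pics/scene0.png

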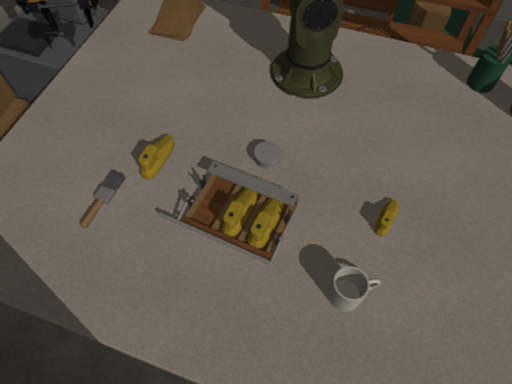

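The right berth is vacant. The wanted last is at top px (377,217), its cone hole at top (381,197) and scene (146,158). The bail's free end is at top (338,151) and scene (162,216). The carrier is nearly square to the robot.

```bash
cat > h.py <<'E'
from cell import env
import cv2,numpy as np
from scipy.spatial.transform import Rotation as R
def ray(c,p):
    T=np.array(c['extrinsics']); d=T[:3,:3]@[(p[0]-c['cx'])/c['fx'],(p[1]-c['cy'])/c['fy'],1]
    return T[:3,3],d/np.linalg.norm(d)
def onz(c,p,z):
    o,d=ray(c,p); return o+d*(z-o[2])/d[2]
def tri(obs):
    A=np.zeros((3,3));b=np.zeros(3)
    for c,p in obs:
        o,d=ray(c,p);M=np.eye(3)-np.outer(d,d);A+=M;b+=M@o
    x=np.linalg.solve(A,b)
    return x,[np.linalg.norm(np.cross(x-ray(c,p)[0],ray(c,p)[1])) for c,p in obs]
def proj(c,X):
    T=np.array(c['extrinsics']);q=T[:3,:3].T@(np.array(X)-T[:3,3])
    return np.array([c['cx']+c['fx']*q[0]/q[2],c['cy']+c['fy']*q[1]/q[2]])
def tool():
    o=env.get_obs();T=np.eye(4);T[:3,:3]=R.from_euler('xyz',o['tool_rot'],degrees=True).as_matrix();T[:3,3]=o['tool_pos'];return T
E
python3 - <<'E'
from h import *
np.set_printoptions(precision=4,suppress=True)
t=env.get_calibration('top');s=env.get_calibration('scene')
print('hole',tri([(t,(381,197)),(s,(146,158))]))
print('bailend',tri([(t,(338,151)),(s,(162,217))]))
print('bridge screws R',tri([(t,(307,215)),(s,(213,167))]),'L',tri([(t,(219,208)),(s,(291,200))]))
print('last',onz(t,(376,217),.03),onz(t,(381,197),.066),onz(t,(376,243),.01))
w=env.get_calibration('wrist');print('T_tool_cam',np.linalg.inv(tool())@w['extrinsics'],w['fx'],w['cx'],w['cy'])
E
```

```text
hole (array([ 0.5083, -0.2911,  0.0594]), [np.float64(0.0009783718690872815), np.float64(0.0009783718690871696)])
bailend (array([ 0.6309, -0.1959,  0.0097]), [np.float64(0.0024651584152493695), np.float64(0.00246515841524943)])
bridge screws R (array([ 0.4676, -0.1156,  0.0482]), [np.float64(0.002364644199357655), np.float64(0.0023646441993576766)]) L (array([0.486 , 0.1017, 0.0343]), [np.float64(0.0007324886497568667), np.float64(0.0007324886497569047)])
last [ 0.4622 -0.2849  0.03  ] [ 0.5081 -0.2904  0.066 ] [ 0.3986 -0.2873  0.01  ]
T_tool_cam [[-0.0001 -0.9681 -0.2504  0.0674]
 [ 1.     -0.0002  0.0004  0.0001]
 [-0.0005 -0.2504  0.9681 -0.1628]
 [ 0.      0.      0.      1.    ]] 296.1869077234572 256.68919969351185 191.06888571144017
```

```bash
cat >> h.py <<'E'
def plan(p,rpy,n,g,T=None,v=True):
    """rows from the present (or given) pose to TCP p, rpy in n equal steps, rounded; returns the end pose"""
    T=tool() if T is None else T.copy(); Rg=R.from_euler('xyz',rpy,degrees=True)
    for k in range(n,0,-1):
        R0=R.from_matrix(T[:3,:3]); w=(R0.inv()*Rg).as_rotvec()/k
        d=T[:3,:3].T@((np.array(p)-T[:3,3])/k)
        d=np.round(d*1000,1);w=np.round(w,3)+0.
        T[:3,3]+=T[:3,:3]@d/1000;T[:3,:3]=T[:3,:3]@R.from_rotvec(w).as_matrix()
        if v: print([g,*map(float,d),*map(float,w)],end=',\n')
    return T
E
python3 - <<'E'
from h import *
plan([.46,-.29,.26],[180,0,-4],10,87)
E
```

```text
[87, 28.8, -18.9, -3.7, 0.0, 0.0, 0.052],
[87, 27.8, -20.4, -3.7, 0.0, 0.0, 0.052],
[87, 26.7, -21.8, -3.8, 0.0, 0.0, 0.052],
[87, 25.5, -23.1, -3.7, 0.0, 0.0, 0.052],
[87, 24.3, -24.4, -3.8, 0.0, 0.0, 0.052],
[87, 23.0, -25.7, -3.7, 0.0, 0.0, 0.052],
[87, 21.6, -26.8, -3.8, 0.0, 0.0, 0.052],
[87, 20.2, -27.9, -3.7, 0.0, 0.0, 0.052],
[87, 18.8, -28.9, -3.8, 0.0, 0.0, 0.052],
[87, 17.2, -29.9, -3.7, 0.0, 0.0, 0.052],
```

Request:
send_rows([
  [87,29,-19,-4,0,0,0.052],
  [87,28,-20,-4,0,0,0.052],
  [87,27,-22,-4,0,0,0.052],
  [87,25,-23,-4,0,0,0.052],
  [87,24,-24,-4,0,0,0.052],
  [87,23,-26,-4,0,0,0.052],
  [87,22,-27,-4,0,0,0.052],
  [87,20,-28,-4,0,0,0.052],
  [87,19,-29,-4,0,0,0.052],
  [87,17,-30,-4,0,0,0.052],
  [50,0,0,0,0,0,0],
  [50,0,0,0,0,0,0],
])

```text
time_s: 2.0
tool_pos: [0.4605, -0.289, 0.2629]
tool_rot: [180.0, -0.0, -3.9]
force: [0.1, -1.4, 0.6]
grip_width: 0.078
```

Run:
```python
from h import *
np.set_printoptions(precision=4,suppress=True)
c=env.get_calibration('wrist');im=env.read_camera('wrist');cv2.imwrite('pics/w1.png',im[:,:,::-1]);np.save('c1.npy',c,allow_pickle=True)
print(env.get_obs()['tool_pos'],env.get_obs()['tool_rot'])
for d in env.regions_of('wrist','last_a'):
    m=d['region'].astype(np.uint8);print(d['confidence'],d['rect'])
```

```text
[ 0.4597 -0.2903  0.2626] [179.9482   0.0171  -4.0209]
0.93 [237.8, 111.3, 274.9, 213.2]
0.86 [3.6, 50.1, 69.0, 155.1]
0.77 [0.4, 107.4, 15.4, 155.5]
0.49 [2.5, 27.0, 180.1, 186.2]
```

View pics/w1.png

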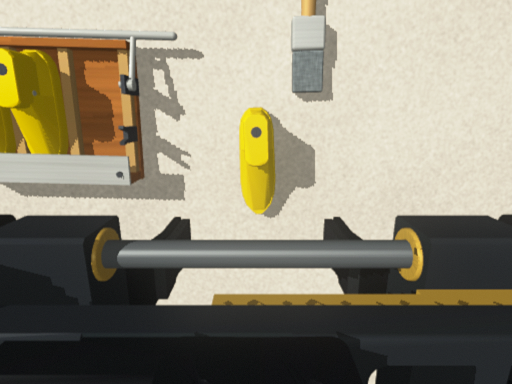

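Run:
```python
from h import *
np.set_printoptions(precision=4,suppress=True)
c=np.load('c1.npy',allow_pickle=True).item();t=env.get_calibration('top');s=env.get_calibration('scene')
print('hole3',tri([(c,(256.5,132)),(t,(381,197)),(s,(146,158))]),onz(c,(256.5,132),.066))
im=cv2.imread('pics/w1.png');hsv=cv2.cvtColor(im,cv2.COLOR_BGR2HSV)
m=((hsv[...,0]>20)&(hsv[...,0]<35)&(hsv[...,1]>150)).astype(np.uint8);m[:,:200]=0;m[:,300:]=0;m[230:]=0
ys,xs=np.nonzero(m);print(xs.min(),xs.max(),ys.min(),ys.max())
for y in (115,125,140,150,160,170,185,200,210):
    r=xs[ys==y];print(y,r.min(),r.max(),onz(c,((r.min()+r.max())/2,y),.03))
toe=onz(c,(261,213),.008);heel=onz(c,(257,107),.066);print(toe,heel)
print('toe/hole yaw',np.degrees(np.arctan2(*(onz(c,(256.5,132),.066)-toe)[[1,0]])))
print('bail end',tri([(c,(173,36)),(t,(338,151)),(s,(162,217))]))
```

```text
hole3 (array([ 0.5078, -0.292 ,  0.0579]), [np.float64(0.0008850826114581915), np.float64(0.0011404982704093381), np.float64(0.0012474972080574757)]) [ 0.5078 -0.2928  0.066 ]
240 274 108 213
115 243 269 [ 0.5274 -0.2936  0.03  ]
125 240 271 [ 0.5148 -0.292   0.03  ]
140 240 273 [ 0.4954 -0.292   0.03  ]
150 240 273 [ 0.4823 -0.2911  0.03  ]
160 240 273 [ 0.4689 -0.2902  0.03  ]
170 240 274 [ 0.4553 -0.29    0.03  ]
185 241 274 [ 0.4344 -0.2893  0.03  ]
200 245 271 [ 0.413  -0.2885  0.03  ]
210 252 264 [ 0.3984 -0.2875  0.03  ]
[ 0.3863 -0.2913  0.008 ] [ 0.5364 -0.2954  0.066 ]
toe/hole yaw -0.7078032712810729
bail end (array([ 0.6313, -0.1953,  0.0113]), [np.float64(0.0005470743272123766), np.float64(0.002654984314930988), np.float64(0.0023971291803096604)])
```

The last lies at about (0.461, -0.291) with yaw near -2.5°, and its 150 mm length checks. I'll go above the cone and take a second wrist view for height.

Run:
```python
from h import *
plan([.491,-.292,.13],[180,0,-2.5],4,50)
```

```text
[50, 7.9, -0.3, 33.1, 0.0, 0.0, -0.007],
[50, 8.0, -0.2, 33.1, 0.0, 0.0, -0.007],
[50, 7.9, -0.2, 33.1, 0.0, 0.0, -0.007],
[50, 8.0, -0.2, 33.1, 0.001, 0.001, -0.007],
```

Request:
send_rows([
  [50,8,0,33,0,0,-0.007],
  [50,8,0,33,0,0,-0.007],
  [50,8,0,33,0,0,-0.007],
  [50,8,0,33,0,0,-0.007],
  [50,0,0,0,0,0,0],
])

```text
time_s: 2.6
tool_pos: [0.4886, -0.2911, 0.1254]
tool_rot: [-179.7, 0.5, -2.5]
force: [-1.2, 0.1, -0.0]
grip_width: 0.0503
```

Run:
```python
from h import *
np.set_printoptions(precision=4,suppress=True)
c1=np.load('c1.npy',allow_pickle=True).item()
c=env.get_calibration('wrist');im=env.read_camera('wrist');cv2.imwrite('pics/w2.png',im[:,:,::-1]);np.save('c2.npy',c,allow_pickle=True)
print(tool())
hsv=cv2.cvtColor(im,cv2.COLOR_RGB2HSV)
m=((hsv[...,0]>20)&(hsv[...,0]<35)&(hsv[...,1]>150)).astype(np.uint8);m[:,:170]=0;m[:,340:]=0
ys,xs=np.nonzero(m);print(xs.min(),xs.max(),ys.min(),ys.max())
# dark hole in the yellow
f=cv2.morphologyEx(m,cv2.MORPH_CLOSE,np.ones((31,31)));n,l,st,ce=cv2.connectedComponentsWithStats(((f==1)&(m==0)).astype(np.uint8))
for i in range(1,n):
    if st[i,4]>30: print('hole',st[i],ce[i],tri([(c,ce[i]),(c1,(256.5,132))]),onz(c,ce[i],.066))
```

```text
[[ 0.999  -0.0439 -0.0048  0.4898]
 [-0.0439 -0.999   0.0027 -0.2919]
 [-0.0049 -0.0024 -1.      0.1283]
 [ 0.      0.      0.      1.    ]]
170 339 134 304
hole [248 171  17  16 214] [256.2056 178.6636] (array([ 0.5078, -0.2923,  0.0652]), [np.float64(0.0005292112590101087), np.float64(0.0005292112590100641)]) [ 0.508  -0.2918  0.066 ]
hole [241 240  34  28 952] [257.5 253.5] (array([ 0.5155, -0.2932,  0.205 ]), [np.float64(2.6880107438663885e-05), np.float64(2.6880107438561706e-05)]) [ 0.4452 -0.2901  0.066 ]
hole [241 269  34  26 606] [257.3746 285.0924] (array([ 0.5166, -0.2933,  0.2238]), [np.float64(1.9428007402234923e-05), np.float64(1.9428007402158592e-05)]) [ 0.4159 -0.2887  0.066 ]
```

View pics/w2.png

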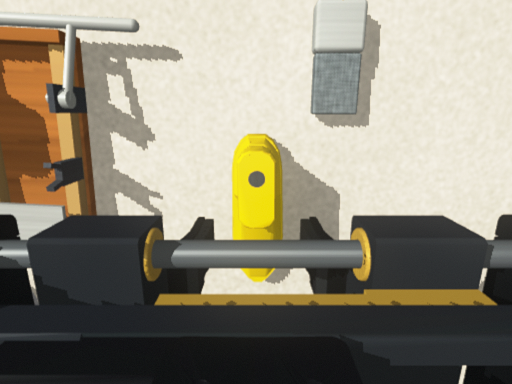

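The cone hole triangulates to z = 0.065, which matches the text. Fingers straddle the cone at px x 241–272, so I descend, grip and lift.

Request:
send_rows([
  [50,1,0,31,0,0,0],
  [50,0,0,31,0,0,0],
  [50,0,0,30,0,0,0],
  [50,0,0,0,0,0,0],
  [20,0,0,0,0,0,0],
  [20,0,0,0,0,0,0],
  [20,0,0,0,0,0,0],
  [20,0,0,0,0,0,0],
  [20,0,0,0,0,0,0],
], grip_force=40)

```text
time_s: 3.55
tool_pos: [0.4945, -0.2921, 0.0407]
tool_rot: [179.9, -0.2, -2.4]
force: [-0.5, 2.2, 6.5]
grip_width: 0.0296
```

Run:
```python
from h import *
for i in range(3): o=env.get_obs();print(o['tool_pos'],o['tool_rot'],o['force'],o['wrist_torque'])
T=plan([.4935,-.292,.14],[180,0,-2.5],3,20)
plan([.50,-.16,.22],[180,0,-4.5],4,20,T)
```

```text
[ 0.49445464 -0.29205048  0.04068616] [ 1.79918700e+02 -1.64070276e-01 -2.41700616e+00] [-0.53327306  2.20637483  6.54550495] [ 0.31178073  0.14599118 -0.1079541 ]
[ 0.49445464 -0.29205048  0.04068616] [ 1.79918700e+02 -1.64070276e-01 -2.41700616e+00] [-0.53327306  2.20637483  6.54550495] [ 0.31178073  0.14599118 -0.1079541 ]
[ 0.49445464 -0.29205048  0.04068616] [ 1.79918700e+02 -1.64070276e-01 -2.41700616e+00] [-0.53327306  2.20637483  6.54550495] [ 0.31178073  0.14599118 -0.1079541 ]
[20, -0.2, 0.0, -33.1, 0.0, -0.001, 0.0],
[20, -0.3, 0.1, -33.1, 0.001, -0.001, 0.001],
[20, -0.3, -0.0, -33.1, 0.0, -0.001, 0.0],
[20, 0.2, -33.0, -20.0, 0.0, 0.0, 0.009],
[20, -0.1, -33.0, -20.0, 0.0, 0.0, 0.009],
[20, -0.4, -33.1, -20.0, 0.0, 0.0, 0.009],
[20, -0.7, -33.0, -20.1, 0.0, 0.0, 0.008],
```

Request:
send_rows([
  [20,0,0,-33,0,0,0],
  [20,0,0,-33,0,0,0],
  [20,0,0,-33,0,0,0],
  [20,0,-33,-20,0,0,0.009],
  [20,0,-33,-20,0,0,0.009],
  [20,0,-33,-20,0,0,0.009],
  [20,0,-33,-20,0,0,0.009],
  [20,0,0,0,0,0,0],
  [20,0,0,0,0,0,0],
])

```text
time_s: 4.45
tool_pos: [0.5005, -0.1591, 0.218]
tool_rot: [179.9, -0.0, -4.3]
force: [0.4, -1.3, -3.4]
grip_width: 0.0296
```

Run:
```python
from h import *
np.set_printoptions(precision=4,suppress=True)
c=env.get_calibration('wrist');im=env.read_camera('wrist');np.save('c3.npy',c,allow_pickle=True)
cv2.imwrite('pics/w3.png',cv2.resize(im[:,:,::-1],None,fx=1.5,fy=1.5,interpolation=cv2.INTER_CUBIC))
print(tool());o=env.get_obs();print(o['force'],o['grip_width'],o['wrist_torque'])
```

```text
[[ 0.997  -0.078  -0.0008  0.4999]
 [-0.078  -0.997  -0.0009 -0.1603]
 [-0.0008  0.001  -1.      0.2172]
 [ 0.      0.      0.      1.    ]]
[ 0.3161  0.1248 -2.8486] 0.029800646682693013 [-0.0072  0.0285 -0.039 ]
```

View pics/w3.png

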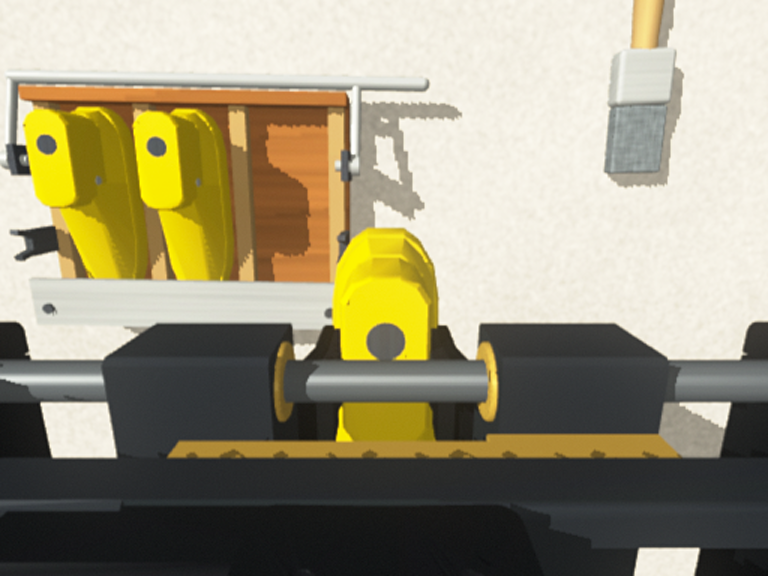

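```bash
python3 - <<'E'
from h import *
np.set_printoptions(precision=4,suppress=True)
c=np.load('c3.npy',allow_pickle=True).item()
im=cv2.imread('pics/w3.png')
for x in (180,240,290,320):
    col=im[:,x-2:x+3].mean(1).astype(int)
    print(x,[ (y,int(np.abs(col[y+2]-col[y-2]).sum())) for y in range(60,300) if np.abs(col[y+2]-col[y-2]).sum()>60 and np.abs(col[y+2]-col[y-2]).sum()>=max(np.abs(col[k+2]-col[k-2]).sum() for k in range(y-4,y+5))])
f=lambda x,y,z:onz(c,((x+.5)/1.5-.5,(y+.5)/1.5-.5),z)
a,b=f(47,145,.076),f(157,146,.076);print('holes',a,b,np.linalg.norm(a-b),np.degrees(np.arctan2(-(a-b)[0],(a-b)[1])),'->R',2*b-a)
print('bridge edge',f(33,278,.052),f(325,283,.052))
E
python3 - <<'E'
import cv2,numpy as np
im=cv2.imread('pics/w3.png');cv2.imwrite('pics/w3c.png',cv2.resize(im[60:340,150:440],None,fx=2,fy=2,interpolation=cv2.INTER_CUBIC))
E
```

```text
180 [(82, 223), (89, 152), (102, 228), (108, 361), (117, 197), (203, 117), (214, 119), (279, 265)]
240 [(83, 231), (102, 185), (111, 229), (146, 232), (266, 114), (282, 168)]
290 [(85, 236), (92, 228), (104, 234), (126, 162), (177, 125), (255, 90), (282, 202)]
320 [(85, 230), (92, 139), (105, 204), (126, 141), (282, 204)]
holes [0.6017 0.0541 0.076 ] [ 0.5957 -0.0173  0.076 ] 0.07174655148890507 -4.839914553667453 ->R [ 0.5896 -0.0888  0.076 ]
bridge edge [0.5105 0.1074 0.052 ] [ 0.4897 -0.1131  0.052 ]
```

View pics/w3c.png

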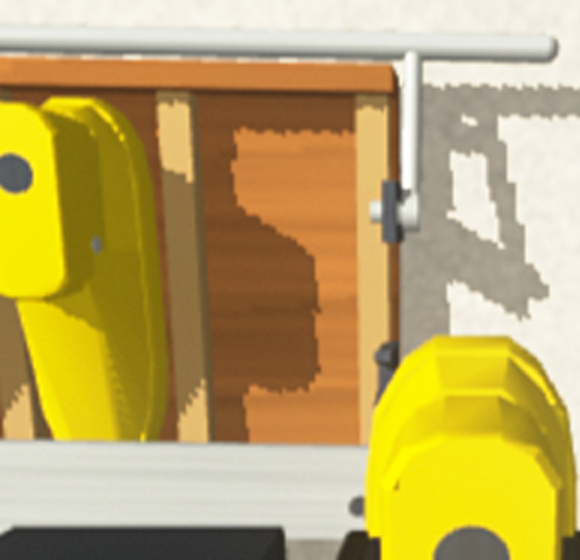

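Run:
```python
from h import *
np.set_printoptions(precision=4,suppress=True)
c=np.load('c3.npy',allow_pickle=True).item()
f=lambda x,y,z:onz(c,((x+.5)/1.5-.5,(y+.5)/1.5-.5),z)
ax=np.array([np.cos(np.radians(-5)),np.sin(np.radians(-5)),0])
h=f(288,104,.03);print('heel',h,h-78*ax/1000)
print('bridge',f(288,282,.052)+52*ax/1000)
l,r=f(247,110,.022),f(328.5,110,.022);print('rails',l,r,(l+r)/2,np.linalg.norm(l-r))
print('hole in hand',f(386,342,.2172+.030), 'heel back',f(386,228,.21))
print('bail bar end',f(425,84,.0215),'arm',f(356,84,.0215))
t=env.get_calibration('top');c2=np.load('c2.npy',allow_pickle=True).item();c1=np.load('c1.npy',allow_pickle=True).item()
p=lambda x,y:((x+.5)/1.5-.5,(y+.5)/1.5-.5)
print('bar end tri',tri([(c,p(427,84)),(c1,(174,36)),(c2,(137,25))]))
print('heel corner tri?',tri([(c,p(346,99)),(c1,(130,43))]),'screw',tri([(c,p(328,313)),(c1,(121,175))]))
```

```text
heel [ 0.6218 -0.0973  0.03  ] [ 0.5441 -0.0905  0.03  ]
bridge [ 0.5445 -0.0896  0.052 ]
rails [ 0.6211 -0.0644  0.022 ] [ 0.6165 -0.1258  0.022 ] [ 0.6188 -0.0951  0.022 ] 0.06159743994369372
hole in hand [ 0.5151 -0.1609  0.2472] heel back [ 0.547  -0.1634  0.21  ]
bail bar end [ 0.6292 -0.1996  0.0215] arm [ 0.6331 -0.1482  0.0215]
bar end tri (array([ 0.6285, -0.2005,  0.0246]), [np.float64(0.00031689989619546483), np.float64(0.0012253700759764434), np.float64(0.0009274751200381535)])
heel corner tri? (array([ 0.6256, -0.1394,  0.0135]), [np.float64(0.0011317901411521606), np.float64(0.0011317901411522803)]) screw (array([ 0.4632, -0.1115,  0.0435]), [np.float64(0.00011479530706764438), np.float64(0.00011479530706758267)])
```

Bridge, heel stop, rails and loaded lasts all put the right berth origin near (0.544, -0.088), carrier yaw -5°. The in-hand hole gives the TCP at last x ≈ +32.

```bash
cat >> h.py <<'E'
B=np.array([.5443,-.0875,.010]);Y=-5.0;G=np.array([.0325,0,.0395])
def tcp(xt,zt,th,G=G):
    """TCP and rpy for the toe tip at berth x xt, zt over the floor (mm), heel raised th deg"""
    Rc=R.from_euler('z',Y,degrees=True);Rl=Rc*R.from_euler('y',-th,degrees=True)
    return B+Rc.apply([xt/1000,0,zt/1000])+Rl.apply(G+[.075,0,0]),[180,-th,Y]
def inv(T):
    Rl=R.from_matrix(T[:3,:3])*R.from_euler('x',180,degrees=True);Rc=R.from_euler('z',Y,degrees=True)
    return 1000*Rc.inv().apply(T[:3,3]-Rl.apply(G+[.075,0,0])-B),(Rc.inv()*Rl).as_euler('xyz',degrees=True)
E
python3 - <<'E'
from h import *
T=plan(*tcp(-36,55,15.5),6,20);print()
T=plan(*tcp(-36,20,15.5),2,20,T)
E
```

```text
[20, 16.0, -12.6, 14.2, 0.0, 0.045, 0.002],
[20, 15.3, -12.6, 14.9, 0.0, 0.045, 0.001],
[20, 14.6, -12.7, 15.6, 0.0, 0.045, 0.002],
[20, 13.8, -12.7, 16.2, 0.0, 0.045, 0.001],
[20, 13.0, -12.7, 16.8, 0.0, 0.046, 0.002],
[20, 12.3, -12.7, 17.5, 0.0, 0.045, 0.001],

[20, -4.7, 0.0, 16.8, 0.0, 0.0, 0.0],
[20, -4.7, 0.0, 16.9, 0.0, 0.0, 0.0],
```

Request:
send_rows([
  [20,16,-12.5,14,0,0.045,0.002],
  [20,15.5,-12.5,15,0,0.045,0.002],
  [20,14.5,-12.5,15.5,0,0.045,0.002],
  [20,14,-13,16,0,0.045,0.001],
  [20,13,-13,17,0,0.045,0.001],
  [20,12,-12.5,17.5,0,0.045,0.001],
  [20,-4.5,0,17,0,0,0],
  [20,-4.5,0,17,0,0,0],
  [20,0,0,0,0,0,0],
  [20,0,0,0,0,0,0],
])

```text
time_s: 5.5
tool_pos: [0.6013, -0.0931, 0.0962]
tool_rot: [-179.9, -15.3, -5.1]
force: [0.0, 0.3, -3.1]
grip_width: 0.0298
```

Run:
```python
from h import *
np.set_printoptions(precision=4,suppress=True)
c=env.get_calibration('wrist');im=env.read_camera('wrist');np.save('c4.npy',c,allow_pickle=True)
cv2.imwrite('pics/w4.png',im[:,:,::-1]);s=env.read_camera('scene')[:,:,::-1]
cv2.imwrite('pics/w4b.png',np.vstack([cv2.resize(im[:260,:,::-1],(640,325)),cv2.resize(s[130:280,130:470][:137,:320],(640,274))]))
T=tool();print(inv(T));print(env.get_obs()['force'],env.get_obs()['grip_width'])
T=plan(*tcp(-36,3,15.5),2,20,T);print(inv(T))
T=plan(*tcp(-73,2.5,15),5,20,T)
```

```text
(array([-34.296 ,  -0.0726,  21.2166]), array([  0.041 , -15.5359,  -0.0684]))
[ 0.2892 -0.1013 -3.267 ] 0.030110303302132383
[20, -3.2, -0.1, 8.6, 0.0, 0.0, -0.001],
[20, -3.3, -0.1, 8.6, 0.0, -0.001, 0.0],
(array([-36.0183,   0.0308,   2.9972]), array([  0.025 , -15.4786,  -0.0089]))
[20, -7.1, 0.0, -1.7, 0.0, -0.002, 0.0],
[20, -7.1, 0.0, -1.7, 0.0, -0.002, 0.0],
[20, -7.1, 0.0, -1.7, 0.0, -0.001, 0.0],
[20, -7.1, 0.0, -1.6, 0.0, -0.002, 0.0],
[20, -7.1, 0.0, -1.7, 0.0, -0.001, 0.0],
```

View pics/w4b.png

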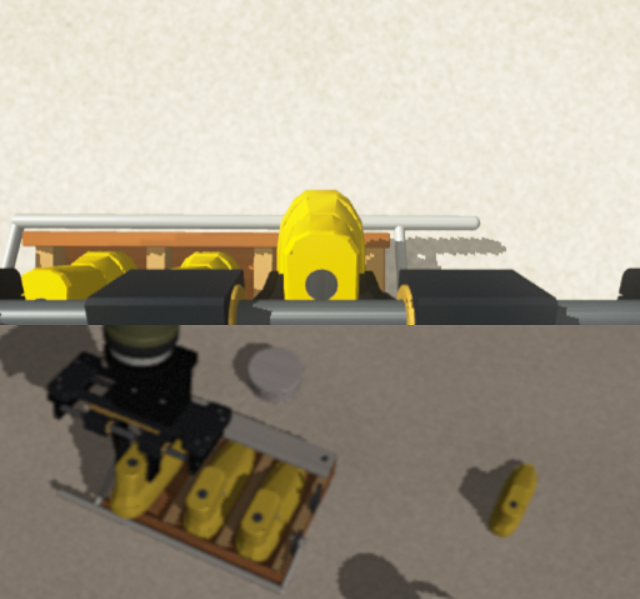

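The last is tilted over the right berth between the rails (wrist px 282–362, rails about 262 and 370). I descend and slide the toe under.

Request:
send_rows([
  [20,-3,0,8.5,0,0,0],
  [20,-3,0,8.5,0,0,0],
  [20,0,0,0,0,0,0],
  [20,-7,0,-1.7,0,-0.002,0],
  [20,-7,0,-1.7,0,-0.002,0],
  [20,-7,0,-1.7,0,-0.002,0],
  [20,0,0,0,0,0,0],
])

```text
time_s: 6.3
tool_pos: [0.5783, -0.09, 0.0786]
tool_rot: [-180.0, -15.1, -5.0]
force: [0.7, 0.2, -3.2]
grip_width: 0.0298
```

Run:
```python
from h import *
np.set_printoptions(precision=4,suppress=True)
env.read_camera('scene')
T=tool();print(inv(T));print(env.get_obs()['force'],env.get_obs()['wrist_torque'])
T=plan(*tcp(-73,2.5,15),4,20,T)
```

```text
(array([-58.6379,   0.489 ,   2.6457]), array([  0.0235, -15.1456,  -0.0063]))
[ 0.7215 -0.1503 -2.4423] [ 0.0648  0.4307 -0.0243]
[20, -3.5, 0.1, -0.8, 0.0, -0.001, 0.0],
[20, -3.4, 0.1, -0.8, 0.0, -0.001, 0.0],
[20, -3.5, 0.1, -0.9, 0.0, 0.0, 0.0],
[20, -3.4, 0.2, -0.8, 0.0, -0.001, 0.0],
```

Request:
send_rows([
  [20,-3.5,0,-0.8,0,0,0],
  [20,-3.5,0,-0.8,0,0,0],
  [20,-3.5,0,-0.8,0,0,0],
  [20,-3.5,0,-0.8,0,0,0],
  [20,0,0,0,0,0,0],
])

```text
time_s: 6.85
tool_pos: [0.5645, -0.0887, 0.0778]
tool_rot: [-180.0, -15.1, -5.0]
force: [0.3, -0.5, -2.6]
grip_width: 0.0298
```

Run:
```python
from h import *
np.set_printoptions(precision=4,suppress=True)
env.read_camera('scene')
T=tool();print(inv(T));print(env.get_obs()['force'],env.get_obs()['wrist_torque'])
T=plan(*tcp(-74,1.5,8),3,20,T)
T=plan(*tcp(-75,0.8,1),3,20,T)
```

```text
(array([-72.8312,   0.6184,   1.8248]), array([  0.0448, -15.1235,  -0.0039]))
[-0.1864 -0.6799 -3.0623] [0.0799 0.4571 0.0295]
[20, 1.0, 0.2, 4.5, 0.0, -0.041, 0.0],
[20, 1.1, 0.2, 4.5, 0.0, -0.042, 0.0],
[20, 1.3, 0.2, 4.5, -0.001, -0.041, 0.0],
[20, 1.0, -0.0, 4.7, 0.0, -0.041, 0.0],
[20, 1.2, -0.0, 4.6, 0.0, -0.041, 0.0],
[20, 1.3, -0.0, 4.5, 0.0, -0.041, 0.0],
```

No contact force, so I rotate the heel down about the toe.

Request:
send_rows([
  [20,1,0,4.5,0,-0.041,0],
  [20,1,0,4.5,0,-0.041,0],
  [20,1.3,0,4.5,0,-0.041,0],
  [20,1,0,4.5,0,-0.041,0],
  [20,1.2,0,4.5,0,-0.041,0],
  [20,0,0,0,0,0,0],
])

```text
time_s: 7.5
tool_pos: [0.576, -0.0895, 0.0565]
tool_rot: [-179.9, -3.4, -5.0]
force: [0.5, 0.6, -1.8]
grip_width: 0.03
```

Run:
```python
from h import *
np.set_printoptions(precision=4,suppress=True)
s=env.read_camera('scene');im=env.read_camera('wrist')
T=tool();print(inv(T));print(env.get_obs()['force'],env.get_obs()['wrist_torque'],env.get_obs()['grip_width'])
T=plan(*tcp(-75,0.,0),2,20,T)
```

```text
(array([-74.3113,   0.8627,   0.9167]), array([ 0.0754, -3.4255,  0.0148]))
[-0.8894 -0.9917 -3.3262] [ 0.0608  0.0877 -0.0138] 0.03013397513600416
[20, 0.7, 0.4, 3.7, -0.001, -0.03, 0.0],
[20, 0.8, 0.4, 3.6, 0.0, -0.03, 0.0],
```

Request:
send_rows([
  [20,0.7,0.3,3.6,0,-0.03,0],
  [20,0.8,0.3,3.6,0,-0.03,0],
  [20,0,0,0,0,0,0],
  [20,0,0,0,0,0,0],
])

```text
time_s: 8.0
tool_pos: [0.5768, -0.0903, 0.0507]
tool_rot: [-180.0, -0.1, -5.0]
force: [-0.8, -0.1, 0.6]
grip_width: 0.0298
```

Run:
```python
from h import *
np.set_printoptions(precision=4,suppress=True)
env.read_camera('scene');T=tool();print(inv(T));print(env.get_obs()['force'],env.get_obs()['wrist_torque'],env.get_obs()['grip_width'])
```

```text
(array([-74.8068,   0.0803,   1.0144]), array([ 0.0374, -0.0812,  0.0094]))
[ 0.1796 -0.5547  0.1643] [ 0.0372 -0.0705 -0.0917] 0.029519634738158135
```

The weight is off the wrist and the pitch is 0. I release, retreat straight up and check.

Request:
send_rows([
  [44,0,0,0,0,0,0],
  [44,0,0,0,0,0,0],
  [44,0,0,0,0,0,0],
  [44,0,0,-20,0,0,0],
  [44,0,0,-40,0,0,0],
  [44,0,0,-40,0,0,0],
  [44,0,0,-40,0,0,0],
  [44,-20,30,0,0,0,0],
  [44,-20,30,0,0,0,0],
  [44,0,0,0,0,0,0],
])

```text
time_s: 9.05
tool_pos: [0.5285, -0.1524, 0.19]
tool_rot: [179.8, 0.1, -5.4]
force: [-0.1, -0.7, -0.2]
grip_width: 0.044
```

Run:
```python
from h import *
np.set_printoptions(precision=4,suppress=True)
c=env.get_calibration('wrist');im=env.read_camera('wrist');np.save('c5.npy',c,allow_pickle=True)
s=env.read_camera('scene')[:,:,::-1]
print(tool()[:3,3])
cv2.imwrite('pics/w5.png',np.hstack([im[:,:,::-1][:300],cv2.resize(s[150:290,130:264],(287,300))]))
```

```text
[ 0.531  -0.1475  0.1899]
```

View pics/w5.png

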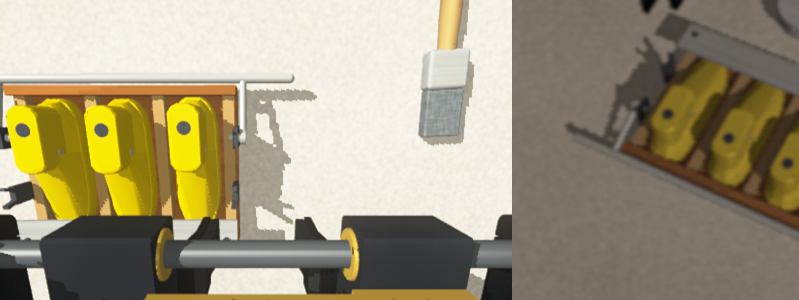

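The new last lies in line with the others; holes are at wrist px (22,130), (104,130) and (184,129). The bail bar's free end is at (294,78).

```bash
cat >> h.py <<'E'
H=B+R.from_euler('z',Y,degrees=True).apply([.035,-.083,.030])
def bail(th,off=.0147,yaw=Y-90,tilt=0):
    """TCP for the bar at bail angle th (rad), bar 'off' behind the TCP, tool leaning tilt deg"""
    a=np.pi-np.arctan2(15,60)-th
    bar=H+R.from_euler('z',Y,degrees=True).apply(.06185*np.array([np.cos(a),0,np.sin(a)]))
    return bar-[0,0,off],[180,0,yaw]
E
python3 - <<'E'
from h import *
np.set_printoptions(precision=4,suppress=True)
c=np.load('c5.npy',allow_pickle=True).item();c3=np.load('c3.npy',allow_pickle=True).item()
x,e=tri([(c,(294,78)),(c3,(427.5/1.5-.5,84.5/1.5-.5)),(np.load('c2.npy',allow_pickle=True).item(),(137,25))]);print(x,e,1000*R.from_euler('z',5,degrees=True).apply(x-B))
print(env.get_obs()['qpos'],H,[bail(t)[0] for t in (3.2,1.5,0)])
p,r=bail(3.2);T=plan([p[0],p[1],.11],r,11,40)
E
```

```text
[ 0.6284 -0.2014  0.025 ] [np.float64(0.0006419104327438145), np.float64(0.000711830175920091), np.float64(0.00017683016415665214)] [  93.7373 -106.173    14.9774]
[ 32.9757   8.7155 -22.1403  99.2663   3.3845  72.7228 -85.0667] [ 0.5719 -0.1732  0.04  ] [array([ 0.6307, -0.1784,  0.0068]), array([ 0.5826, -0.1742,  0.0862]), array([ 0.5122, -0.168 ,  0.0403])]
[40, 9.3, 2.0, 7.3, 0.0, 0.0, 0.143],
[40, 9.5, 0.6, 7.2, 0.0, 0.0, 0.143],
[40, 9.5, -0.7, 7.3, 0.0, 0.0, 0.143],
[40, 9.3, -2.0, 7.2, 0.0, 0.0, 0.142],
[40, 8.9, -3.3, 7.3, 0.0, 0.0, 0.143],
[40, 8.3, -4.6, 7.2, 0.0, 0.0, 0.142],
[40, 7.6, -5.7, 7.3, 0.0, 0.0, 0.143],
[40, 6.7, -6.7, 7.2, 0.0, 0.0, 0.142],
[40, 5.6, -7.6, 7.3, 0.0, 0.0, 0.143],
[40, 4.5, -8.4, 7.2, 0.0, 0.0, 0.142],
[40, 3.3, -8.9, 7.3, 0.001, 0.001, 0.143],
```

```bash
sed -i 's/yaw=Y-90/yaw=Y+90/' h.py
python3 - <<'E'
from h import *
p,r=bail(3.2);T=plan([p[0],p[1],.11],r,11,40)
E
```

```text
[40, 9.3, 2.0, 7.3, 0.0, 0.0, -0.143],
[40, 8.9, 3.3, 7.2, 0.0, 0.0, -0.143],
[40, 8.3, 4.5, 7.3, 0.0, 0.0, -0.143],
[40, 7.6, 5.7, 7.2, 0.0, 0.0, -0.143],
[40, 6.7, 6.7, 7.3, 0.0, 0.0, -0.143],
[40, 5.7, 7.6, 7.2, 0.0, 0.0, -0.143],
[40, 4.6, 8.3, 7.3, 0.0, 0.0, -0.143],
[40, 3.3, 8.9, 7.2, 0.0, 0.0, -0.143],
[40, 2.1, 9.3, 7.3, 0.0, 0.0, -0.143],
[40, 0.7, 9.5, 7.2, 0.0, 0.0, -0.143],
[40, -0.7, 9.5, 7.3, -0.001, -0.001, -0.143],
```

Request:
send_rows([
  [40,9.3,2,7,0,0,-0.143],
  [40,9,3.3,7,0,0,-0.143],
  [40,8.3,4.5,7,0,0,-0.143],
  [40,7.6,5.7,7,0,0,-0.143],
  [40,6.7,6.7,7,0,0,-0.143],
  [40,5.7,7.6,7,0,0,-0.143],
  [40,4.6,8.3,7,0,0,-0.143],
  [40,3.3,9,7,0,0,-0.143],
  [40,2,9.3,7,0,0,-0.143],
  [40,0.7,9.5,7,0,0,-0.143],
  [40,-0.7,9.5,7,0,0,-0.143],
  [40,0,0,0,0,0,0],
])

```text
time_s: 10.35
tool_pos: [0.632, -0.1759, 0.111]
tool_rot: [-179.9, -0.2, 85.2]
force: [0.8, -0.7, -0.4]
grip_width: 0.0397
```

Run:
```python
from h import *
np.set_printoptions(precision=4,suppress=True)
c=env.get_calibration('wrist');im=env.read_camera('wrist');np.save('c6.npy',c,allow_pickle=True)
cv2.imwrite('pics/w6.png',im[:,:,::-1]);T=tool();print(T[:3,3],env.get_obs()['tool_rot'],env.get_obs()['qpos'])
p,r=bail(3.2);print('expected bar grip px',proj(c,p+[0,0,.0147]),'end',proj(c,[.6284,-.2014,.0235]))
plan(p,r,3,40,T)
```

```text
[ 0.6316 -0.1758  0.1117] [-179.87     -0.1739   85.0553] [ 37.6553  26.564  -31.8956  88.7896  14.4848  68.9815  -1.719 ]
expected bar grip px [256.3834 196.8343] end [255.915  222.2964]
[40, -1.0, -0.1, 34.9, -0.001, -0.001, 0.0],
[40, -0.9, -0.2, 35.0, -0.001, -0.001, 0.0],
[40, -0.9, -0.2, 34.9, 0.0, -0.001, 0.001],
```

View pics/w6.png

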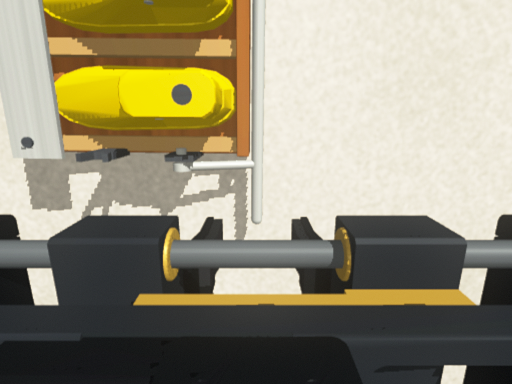

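The bar is at column 257 with its end at row 222, as predicted (256, 222). I descend and grip.

Request:
send_rows([
  [40,-1,0,35,0,0,0],
  [40,-1,0,35,0,0,0],
  [40,-1,0,34,0,0,0],
  [40,0,0,0,0,0,0],
  [0,0,0,0,0,0,0],
  [0,0,0,0,0,0,0],
  [0,0,0,0,0,0,0],
  [0,0,0,0,0,0,0],
  [0,0,0,0,0,0,0],
], grip_force=15)

```text
time_s: 11.3
tool_pos: [0.6311, -0.1805, 0.0097]
tool_rot: [-180.0, -0.0, 85.1]
force: [0.9, -0.9, 0.9]
grip_width: 0.0092
```

Run:
```python
from h import *
np.set_printoptions(precision=4,suppress=True)
env.read_camera('scene');T=tool();print(T[:3,3],env.get_obs()['force'],env.get_obs()['grip_width'])
for t in np.arange(3.0,-.01,-.2):
    T=plan(*bail(t,yaw=85),1,0,T)
```

```text
[ 0.6311 -0.1805  0.0094] [-2.1938  1.0983  1.9813] 0.009092480997049849
[0, 2.1, 2.0, -9.5, -0.001, -0.001, 0.002],
[0, -0.0, 0.0, -12.3, 0.0, 0.0, 0.0],
[0, -0.0, -2.4, -12.1, 0.0, 0.0, 0.0],
[0, -0.0, -4.8, -11.4, 0.0, 0.0, 0.0],
[0, -0.0, -6.9, -10.2, 0.0, 0.0, 0.0],
[0, -0.0, -8.8, -8.7, 0.0, 0.0, 0.0],
[0, -0.0, -10.4, -6.7, 0.0, 0.0, 0.0],
[0, -0.0, -11.5, -4.5, 0.0, 0.0, 0.0],
[0, -0.0, -12.1, -2.2, 0.0, 0.0, 0.0],
[0, -0.0, -12.4, 0.4, 0.0, 0.0, 0.0],
[0, -0.0, -12.0, 2.7, 0.0, 0.0, 0.0],
[0, -0.0, -11.3, 5.1, 0.0, 0.0, 0.0],
[0, -0.0, -10.0, 7.2, 0.0, 0.0, 0.0],
[0, -0.0, -8.4, 9.1, 0.0, 0.0, 0.0],
[0, -0.0, -6.4, 10.6, 0.0, 0.0, 0.0],
[0, -0.0, -4.1, 11.6, 0.0, 0.0, 0.0],
```

Request:
send_rows([
  [0,0,1.5,-10.5,0,0,0],
  [0,0,0,-12,0,0,0],
  [0,0,-2.4,-12,0,0,0],
  [0,0,0,0,0,0,0],
])

```text
time_s: 11.75
tool_pos: [0.6311, -0.1805, 0.0459]
tool_rot: [179.9, -0.0, 85.1]
force: [3.4, -0.6, 1.2]
grip_width: 0.009
```

Run:
```python
from h import *
np.set_printoptions(precision=4,suppress=True)
im=env.read_camera('scene');T=tool();print(T[:3,3],env.get_obs()['force'],env.get_obs()['grip_width'],env.get_obs()['wrist_torque'])
d=R.from_euler('z',5,degrees=True).apply(T[:3,3]+[0,0,.0135]-H)*1000;print(d,np.hypot(d[0],d[2]))
for t in np.arange(2.4,-.01,-.2):
    T=plan(*bail(t,.0135,yaw=85),1,0,T)
```

```text
[ 0.6313 -0.1806  0.0453] [ 3.4751 -0.1324  1.3928] 0.00942933235549658 [-0.1835 -0.775  -0.1126]
[59.7615 -2.1227 18.7525] 62.63456096339827
[0, 2.1, -5.4, -10.7, 0.002, 0.0, 0.002],
[0, 0.0, -6.9, -10.2, 0.0, 0.0, 0.0],
[0, 0.0, -8.8, -8.7, 0.0, 0.0, 0.0],
[0, 0.0, -10.4, -6.7, 0.0, 0.0, 0.0],
[0, 0.0, -11.5, -4.5, 0.0, 0.0, 0.0],
[0, 0.0, -12.1, -2.1, 0.0, 0.0, 0.0],
[0, 0.1, -12.4, 0.3, 0.0, 0.0, 0.0],
[0, -0.0, -12.0, 2.7, 0.0, 0.0, 0.0],
[0, -0.0, -11.3, 5.1, 0.0, 0.0, 0.0],
[0, -0.0, -10.0, 7.3, 0.0, 0.0, 0.0],
[0, -0.0, -8.4, 9.0, 0.0, 0.0, 0.0],
[0, -0.0, -6.4, 10.6, 0.0, 0.0, 0.0],
[0, -0.0, -4.1, 11.6, 0.0, 0.0, 0.0],
```

Request:
send_rows([
  [0,0,-5,-11,0,0,0],
  [0,0,-7,-10,0,0,0],
  [0,0,-9,-8.5,0,0,0],
  [0,0,-10.5,-6.5,0,0,0],
  [0,0,-11.5,-4.5,0,0,0],
  [0,0,-12,-2,0,0,0],
  [0,0,0,0,0,0,0],
])

```text
time_s: 12.5
tool_pos: [0.5793, -0.1757, 0.0914]
tool_rot: [179.5, 0.1, 85.2]
force: [1.3, 1.1, 18.9]
grip_width: 0.0093
```

Run:
```python
from h import *
np.set_printoptions(precision=4,suppress=True)
im=env.read_camera('wrist');cv2.imwrite('pics/w7.png',im[:,:,::-1]);T=tool();print(T[:3,3],env.get_obs()['force'],env.get_obs()['grip_width'],env.get_obs()['wrist_torque'])
d=R.from_euler('z',5,degrees=True).apply(T[:3,3]+[0,0,.0135]-H)*1000;print(d,np.hypot(d[0],d[2]))
T0=T
for t in np.arange(1.2,-.01,-.2):
    T=plan(*bail(t,.0135,yaw=85),1,0,T)
```

```text
[ 0.5793 -0.1757  0.0914] [ 0.7529  0.8394 19.1189] 0.009439870013530211 [ 0.2241 -0.3592 -0.0109]
[ 7.5785 -1.8446 64.9249] 65.36568424921272
[0, 1.9, -15.4, 3.4, 0.009, 0.001, 0.003],
[0, -0.0, -12.0, 2.8, 0.0, 0.0, 0.0],
[0, -0.0, -11.2, 5.1, 0.0, 0.0, 0.0],
[0, -0.0, -10.1, 7.2, 0.0, 0.0, 0.0],
[0, -0.0, -8.3, 9.1, 0.0, 0.0, 0.0],
[0, -0.0, -6.4, 10.6, 0.0, 0.0, 0.0],
[0, -0.0, -4.2, 11.6, 0.0, 0.0, 0.0],
```

View pics/w7.png

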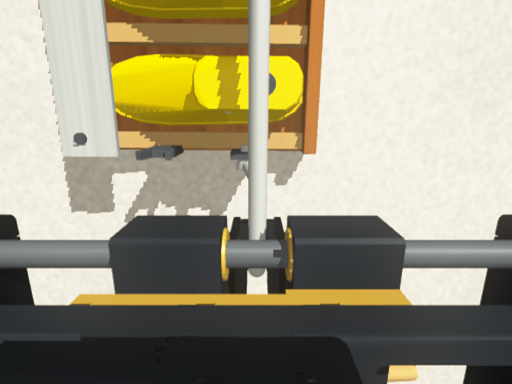

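The bar is in the jaws, with the bail upright. The tool presses down on it with 19 N, so I relieve a little upward while continuing.

Request:
send_rows([
  [0,0,0,-2.5,0,0,0],
  [0,0,-12.5,0,0,0,0],
  [0,0,-12,2.7,0,0,0],
  [0,0,-11.3,5,0,0,0],
  [0,0,0,0,0,0,0],
])

```text
time_s: 13.05
tool_pos: [0.5381, -0.1717, 0.0805]
tool_rot: [-179.8, -0.1, 85.1]
force: [-1.1, 2.9, 3.4]
grip_width: 0.009
```

Run:
```python
from h import *
np.set_printoptions(precision=4,suppress=True)
im=env.read_camera('scene');T=tool();print(T[:3,3],env.get_obs()['force'],env.get_obs()['grip_width'],env.get_obs()['wrist_torque'])
d=R.from_euler('z',5,degrees=True).apply(T[:3,3]+[0,0,.0105]-H)*1000;print(d,np.hypot(d[0],d[2]))
for t in np.arange(.6,-.01,-.2):
    T=plan(*bail(t,.0105,yaw=85),1,0,T)
```

```text
[ 0.5381 -0.1718  0.0805] [-2.6624  2.5644  2.7976] 0.009190815475740698 [ 0.4661  0.4453 -0.0779]
[-33.8537  -1.4824  51.0019] 61.214954997739206
[0, 1.5, -7.2, 4.8, -0.004, -0.001, 0.003],
[0, -0.0, -8.3, 9.1, 0.0, 0.0, 0.0],
[0, -0.0, -6.4, 10.5, 0.0, 0.0, 0.0],
[0, -0.0, -4.2, 11.6, 0.0, 0.0, 0.0],
```

Request:
send_rows([
  [0,0,-7,5,0,0,0],
  [0,0,-8.3,9,0,0,0],
  [0,0,-6.4,10.5,0,0,0],
  [0,0,-2.5,7,0,0,0],
  [0,0,0,0,0,0,0],
])

```text
time_s: 13.6
tool_pos: [0.514, -0.1695, 0.0476]
tool_rot: [-179.7, -0.1, 85.2]
force: [-2.6, 3.4, -1.4]
grip_width: 0.0095
```

Run:
```python
from h import *
np.set_printoptions(precision=4,suppress=True)
im=env.read_camera('scene');T=tool();print(T[:3,3],env.get_obs()['force'],env.get_obs()['grip_width'],env.get_obs()['wrist_torque'])
d=R.from_euler('z',5,degrees=True).apply(T[:3,3]+[0,0,.0105]-H)*1000;print(d,np.hypot(d[0],d[2]),'bail',np.pi-np.arctan2(15,60)-np.arctan2(d[2],d[0]))
```

```text
[ 0.5141 -0.1696  0.0479] [-2.8283  2.7621 -0.7087] 0.00903863667524683 [ 0.7982  0.4556 -0.0853]
[-57.9309  -1.4082  18.353 ] 60.768594397897786 bail 0.06182622459112208
```

Bail is at about 0.06 rad. I go down in small steps until it meets the catches.

Request:
send_rows([
  [0,0,-0.7,2,0,0,0],
  [0,0,-0.5,2,0,0,0],
  [0,0,0,2,0,0,0],
  [0,0,0,0,0,0,0],
])

```text
time_s: 14.05
tool_pos: [0.5125, -0.1695, 0.0424]
tool_rot: [-179.7, -0.1, 85.2]
force: [-4.6, 4.5, 2.3]
grip_width: 0.0095
```

Run:
```python
from h import *
np.set_printoptions(precision=4,suppress=True)
im=env.read_camera('wrist');cv2.imwrite('pics/w8.png',im[:,:,::-1]);s=env.read_camera('scene');T=tool();print(T[:3,3],env.get_obs()['force'],env.get_obs()['grip_width'],env.get_obs()['wrist_torque'])
d=R.from_euler('z',5,degrees=True).apply(T[:3,3]+[0,0,.0105]-H)*1000;print(d,np.hypot(d[0],d[2]),'bail',np.pi-np.arctan2(15,60)-np.arctan2(d[2],d[0]))
```

```text
[ 0.5125 -0.1695  0.0424] [-5.4275  3.6828  1.8515] 0.009619694851514891 [ 0.8942  0.9916 -0.081 ]
[-59.5337  -1.4236  12.9093] 60.9172650003783 bail -0.03144408050566838
```

Request:
send_rows([
  [0,0,0.5,1.5,0,0,0],
  [0,0,0.5,1.5,0,0,0],
  [0,0,0,0,0,0,0],
])

```text
time_s: 14.45
tool_pos: [0.512, -0.1694, 0.0397]
tool_rot: [-179.5, -0.1, 85.1]
force: [-10.6, 6.0, 9.3]
grip_width: 0.0096
```

Request:
send_rows([
  [0,0,-1.5,1,0,0,0],
  [0,0,0,1,0,0,0],
  [0,0,0,0,0,0,0],
])

```text
time_s: 14.75
tool_pos: [0.512, -0.1695, 0.0395]
tool_rot: [-179.6, -0.1, 85.1]
force: [-11.9, 5.5, 16.9]
grip_width: 0.0091
```

Height holds at 0.0395 while the force rises, so the bar is in the catches. I release and back off.

Request:
send_rows([
  [30,0,0,0,0,0,0],
  [30,0,0,0,0,0,0],
  [30,0,0,0,0,0,0],
  [30,0,0,-15,0,0,0],
  [30,0,0,-35,0,0,0],
  [30,0,0,-45,0,0,0],
  [30,0,0,-45,0,0,0],
  [30,-40,0,-20,0,0,0],
  [30,-40,0,0,0,0,0],
  [30,0,0,0,0,0,0],
])

```text
time_s: 15.75
tool_pos: [0.506, -0.2583, 0.2]
tool_rot: [179.9, 0.2, 84.6]
force: [0.1, -0.1, -0.8]
grip_width: 0.0301
```

Run:
```python
from h import *
np.set_printoptions(precision=4,suppress=True)
c=env.get_calibration('wrist');im=env.read_camera('wrist')[:,:,::-1];s=env.read_camera('scene')[:,:,::-1]
print(tool()[:3,3],env.get_obs()['force'],proj(c,bail(0)[0]+[0,0,.0147]))
cv2.imwrite('pics/w9.png',np.vstack([cv2.resize(im[:230],(640,288)),cv2.resize(s[140:280,100:400],(640,299))]))
```

```text
[ 0.507  -0.2516  0.1988] [-0.1395  0.633   0.4208] [254.7241  89.7919]
```

View pics/w9.png

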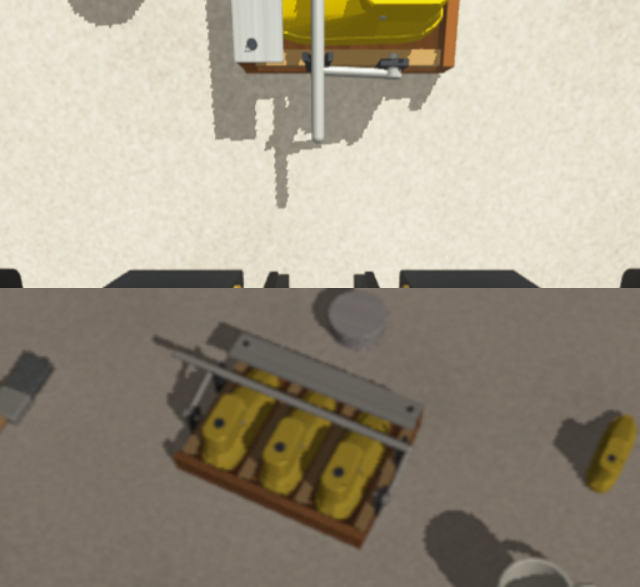

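The bar crosses all three lasts and lies over the right-hand catch (wrist px 317,62), where the closed pose predicts it. The lasts lie in line and the other objects are undisturbed.

```bash
python3 -c "
from cell import env
print(env.sign_off(), env.get_obs()['time_s'])"
```

```text
the job is handed in; nothing more can be done
the job is handed in; nothing more can be done
```

The full-size last from the bench is in the right-hand berth, flat like the other two, and the bail is closed in its catches. The job was handed in at about 16 s of the 70 s; no verdict is reported.

- **Last:** I gripped it by the cone, slid the toe under the bridge with the heel raised 15°, and turned the heel down behind the stop. At the end the measured pitch was about 0°, the wrist carried no weight, and its cone hole was in line with the other two in the picture.
- **Bail:** I gripped the free end of the crossbar and swung it over. When I pressed it down, the height held at 39.5 mm while the force rose from 9 to 17 N, which I read as resting in the catches. The last picture shows the bar where the closed position predicts it, clear of the gripper.
- **Other objects:** the loaded lasts, small last, tin and brush look unmoved in the last picture. The mug is only partly in that crop.
- **Checks that disagreed:**
  - The fixed cameras alone put heights about 8–10 mm too low. Pairs of wrist views gave 65 mm for the cone top and 25 mm for the bar, close to the text, so I used those.
  - Halfway through the swing the tool was pressing down on the bar with about 19 N, so I eased it up about 2.5 mm.
  - I did not measure the bar's height separately after letting go.

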